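# Square up a glue-up row and lock it with the bench dog

## Task

Nudge the three loose wooden blocks on the glue-up board into one straight, tight row in its corner: side by side, long sides touching with the outermost flat against the end stop, and every block's end flush against the fence. Then stand the round wooden dog in the hole at the open end of the row, right down to the bottom, so the row is held. Do not knock over or shift the glue bottle that stands beside the board.

Things in the scene. Friction and masses are not known exactly. Their poses are not given: they have to be found in the camera images.
- board: Plywood glue-up board fixed to the bench, 200 mm (own x) x 320 mm (own y) x 40 mm thick, turned up to 0.3 rad. Origin: centre of its underside; x points away from the robot, y left, z up. A wooden fence runs along the whole far edge (inner face x = +75 mm), an end stop along the left edge (inner face y = +135 mm); both are 25 mm wide and rise 26 mm above the board's top (z = 40 mm). Near and right edges open.
- corner (a point): Inner corner where the faces of fence and end stop meet, at the board's top (board frame 75, 135, 40 mm). In the tight row the blocks' centres lie at board x = 37.5 mm and y = 112.5, 67.5 and 22.5 mm, in any order, their 75 mm lengths along board x.
- dog_hole (a point): Centre of the mouth of the round blind hole in the board's top (board frame 37.5, -18, 40 mm): 31 mm in diameter, 30 mm deep, 2 mm chamfer. A tight row ends 18 mm from its centre, leaving about 4 mm to the seated dog.
- block_a: Bare wooden offcut block, 45 x 75 x 38 mm high; one of three alike, lying loose and askew on the board. Origin: centre of its underside; own x along the 45 mm width, own y along the 75 mm length, z up (either end may be turned to the fence).
- block_b: Bare wooden offcut block, 45 x 75 x 38 mm high; one of three alike, lying loose and askew on the board. Origin: centre of its underside; own x along the 45 mm width, own y along the 75 mm length, z up (either end may be turned to the fence).
- block_c: Bare wooden offcut block, 45 x 75 x 38 mm high; one of three alike, lying loose and askew on the board. Origin: centre of its underside; own x along the 45 mm width, own y along the 75 mm length, z up (either end may be turned to the fence).
- dog: Plain round wooden bench dog (rod), 28 mm in diameter and 120 mm long, 70 g, standing upright and free on the bench to the right or left of the board. Origin: centre of its lower end, z along it upward. Bottomed out in the hole, 90 mm of it stands above the board's top.
- glue_bottle: White glue bottle (the one beside the board, not the one at the back of the bench), 69 mm in diameter, 202 mm tall, standing free on the bench on the other side of the board from the dog. Origin: centre of its underside.
Things that resemble listed ones, but are neither listed nor needed, are in the scene too. Leave any purple look-alike of the block_a alone. Leave any pink look-alike of the block_b alone.

How it is judged:
By the outcome, as a careful person would: the job done as asked, in the order asked, and still so for the second after the job is handed in, with the robot touching nothing.
It also fails if it takes over 72 s, if anything falls off the work surface, if the arm or the gripper's body presses on something with over 40 N, if the wrist force passes 120 N, or if a joint passes its speed limit or range.

## Robot

A 6-joint arm with a two-finger parallel gripper is mounted at the origin on a cart in front of the work surface, level with it; the furniture and walls round the work are solid. World frame = base frame: x ahead of the robot, y to its left, z up, the work surface at z = 0. Lengths are in m, angles in rad, forces in N, time in s.
With the tool pointing down it reaches from about 0.35 to 0.975 m from the base axis. Payload 4.9 kg.
Tool frame: the origin (TCP) lies midway between the tips of the shut fingers; the grasp point (between the pads) lies 19 mm behind it; z points along the fingers, y is the line along which they close (so a half turn about z gives the same grasp; the last joint's range is limited). The gripper opens to 85 mm and grips with 20 to 120 N. Pads are 22 mm wide; open, the fingers measure 114 mm over their backs; the gripper's body (76 mm by 85 mm) begins 54 mm behind the grasp point. The pads swing forward as they close: fully open they stand 13 mm farther back than shut.
Start: joints at [-1.256, 0.053, 1.613, -0, 1.476, -0.119], TCP at [0.263, -0.567, 0.231] pointing down, gripper open.
Joint ranges: [-3.01, 3.01], [-1.01, 2.22], [0.06, 2.58], [-1.02, 4.17], [0.09, 2.62], [-3.14, 3.14]. Speed limits (rad/s): [2.57, 2.57, 3.14, 3.14, 3.14, 3.14].

## Interface

Orientations are given as a rotation vector (axis times angle).
In Python, from station import ctrl gives the robot as it stands. The module is installed in compiled form; this text tells all that it offers.
- The arm moves only by the shell command python3 -m handwheel 'ROWS' [OPENING] [FORCE]. ROWS is JSON, a list of rows, each a list of 2 entries, a list of its own where there are three numbers: the shift along the tool's x, y, z in cm, then the turn, a rotation vector about the tool's x, y, z in rad. In form: [[[tx, ty, tz], [ax, ay, az]], ...]. A call has 1 to 5 rows; each row is the pose to reach, as a shift and turn from the pose commanded when the call began, along the tool's axes at that moment; what a row does not reach only later rows make up. A row lasts 1/8 s, in which the tool goes at most 62.5 mm and 10.7 degrees, less where a joint would pass 70% of its speed; a pose out of reach is approached as far as the arm can. A call with a gripper value outside its range is refused whole. OPENING is the gripper's target within -1 to 1 (shut at 1, half-way at 0, fully open at -1), set as the call begins (- or left out, the last holds). The fingers move at their own pace and stop on an object; FORCE is the grip in N (left out, the last holds). Time passes only in rows, so rows that repeat a pose let the fingers close. It gives the time, the measured TCP pose, the force, the opening and the grip force at its end, in the units of the state.
- ctrl.get_obs(): the state, without advancing time (a new reading comes with each control period).
- ctrl.get_image(name): name is "scene" or "top" or "wrist"; returns the picture (400x640x3 uint8, blue, green, red); there is no depth.
- ctrl.calibration(name): a dict with "fx", "fy", "cx", "cy" (pixels), "k1" (the pictures are not rectified: a ray, as slopes to the right and down, at radius r is drawn at 1 + k1 r^2 times it, then the intrinsics apply), "R" (3x3) and "t" (3): a world point X has camera coordinates R X + t. Camera axes: x right, y down, z forward; pixel columns grow to the right and rows downward; lengths in m; the calibration is good to about 2 mm. A picture is of the moment at which its call begins: read the wrist's pose just before it. calibration takes no time and is no camera call; for the wrist camera it gives the pose at the moment of the call.
- ctrl.finish_job(): hands the job in; it is judged then, once.
Trained networks look in the newest picture that a camera, given by its name, has taken for a name from the list of things; names that differ only in an ending like _2 or _b are one class to them, and where a whole thing is asked for, a point or a joint stands for the part that bears it (a point fixed in the world has none). Each returns a list of dicts, best first, with "score" (0 to 1); they miss things now and then, are a little off and sometimes report something else, mostly with a low value. They report only what shows in the picture. A call takes as long as a camera call. They do not tell look-alikes from the thing itself.
- ctrl.look_for(camera, query): "position" ([column, row] in pixels, amid what is visible of it).
- ctrl.landmark_of(camera, query): "position" ([column, row] in pixels: a listed point, or the origin of a listed thing).
The state is a dict: "t": time; "q": joint angles; "dq": joint speeds; "effort": joint torques, N m; "tool_pos": TCP position; "tool_rot": TCP orientation; "contact_force": force on the tool from outside, world axes, zero at the start; "wrist_torque": the same for the moment, N m; "opening": finger opening in m; "grip_force": force on a finger pad.
Only numpy, scipy, OpenCV 4.12 (cv2) and the standard library are available. Lean on these libraries where they do the work, as an engineer would, in place of code of your own. Each camera call takes 0.05 s, during which the arm holds its last target. There are 200 camera calls.

## Working session

There is one attempt and no reset: what is moved stays moved. The work goes in short steps, Python scripts to look and compute and a shell command to move; the robot and the scene stay as the last step left them, time stands still between calls to the robot, and variables do not carry over. Pictures are saved under pics/ and viewed, at most 10 in all, crops included, and the job is handed in when it is done.

```bash
mkdir -p pics
cat > h.py <<'E'
import numpy as np, cv2
from station import ctrl
from scipy.spatial.transform import Rotation as Ro
def ray(c,p):
    K=np.array([[c['fx'],0,c['cx']],[0,c['fy'],c['cy']],[0,0,1]])
    # distortion only k1
    u=cv2.undistortPoints(np.array([[p]],float),K,np.array([c['k1'],0,0,0,0.]))[0,0]
    R=np.array(c['R']);t=np.array(c['t'])
    return -R.T@t, R.T@np.array([u[0],u[1],1.])
def at(c,p,z):
    o,d=ray(c,p); return o+d*(z-o[2])/d[2]
def proj(c,X):
    K=np.array([[c['fx'],0,c['cx']],[0,c['fy'],c['cy']],[0,0,1]])
    return cv2.projectPoints(np.array(X,float).reshape(-1,3),cv2.Rodrigues(np.array(c['R']))[0],np.array(c['t'],float),K,np.array([c['k1'],0,0,0,0.]))[0][:,0]
def snap(cam,name):
    im=ctrl.get_image(cam); c=ctrl.calibration(cam); cv2.imwrite(f'pics/{name}.png',im); return im,c
E
python3 - <<'E'
from h import *
np.set_printoptions(precision=4,suppress=True)
o=ctrl.get_obs(); print(o['t'],o['tool_pos'],o['tool_rot'],o['opening'])
im={}
for cam in ('top','scene'):
    i,c=snap(cam,cam+'0'); im[cam]=i
    print(cam,c)
    for q,z in (('corner',.04),('dog_hole',.04),('block_a',.04),('dog',0),('glue_bottle',0),('board',0)):
        for r in ctrl.landmark_of(cam,q): print(cam,q,np.array(r['position']),round(r['score'],2),at(c,r['position'],z))
E
```

```text
0.0 [ 0.2625 -0.5665  0.2301] [-3.066  -0.6756  0.0003] 0.08496481798851475
top {'fx': 371.12410301084464, 'fy': 371.12410301084464, 'cx': 318.7648775830288, 'cy': 199.81751304029447, 'k1': -0.02821385839288465, 'R': array([[-0.0211, -0.9996, -0.0192],
       [-0.9843,  0.0241, -0.1746],
       [ 0.175 ,  0.0153, -0.9845]]), 't': array([0.0153, 0.5106, 0.9599])}
top corner [259.7 166.1] 0.6 [0.6109 0.1658 0.04  ]
top dog_hole [318.1 175.2] 0.92 [0.5807 0.0041 0.04  ]
top block_a [357.5 252.3] 0.94 [ 0.3679 -0.096   0.04  ]
top block_a [308.9 176.9] 0.89 [0.5765 0.0295 0.04  ]
top block_a [274.5 186.1] 0.75 [0.553  0.1245 0.04  ]
top block_a [337.4 181.8] 0.69 [ 0.5607 -0.0484  0.04  ]
top block_a [218.2 196.8] 0.69 [0.5269 0.2797 0.04  ]
top block_a [311.5 255.3] 0.66 [0.3627 0.0262 0.04  ]
top block_a [391.6 160.4] 0.64 [ 0.6176 -0.2001  0.04  ]
top dog [181.2 185.4] 0.64 [0.5708 0.4001 0.    ]
top glue_bottle [453.7 176.2] 0.79 [ 0.5779 -0.3822  0.    ]
top board [308.4 191. ] 0.57 [0.5451 0.0333 0.    ]
scene {'fx': 433.89194547409636, 'fy': 433.89194547409636, 'cx': 316.981795920
[... 193 characters left out ...]
, 0.1929, 1.0743])}
scene corner [258.9 204.7] 0.58 [0.6121 0.1618 0.04  ]
scene dog_hole [295.9 186.7] 0.74 [0.6117 0.0005 0.04  ]
scene block_a [351.5 227.6] 0.97 [0.3204 0.0865 0.04  ]
scene block_a [245.9 240.3] 0.95 [0.4924 0.3154 0.04  ]
scene block_a [376.8 209.3] 0.8 [ 0.3257 -0.0436  0.04  ]
scene block_a [281.  207.7] 0.78 [0.5479 0.1319 0.04  ]
scene block_a [313.1 186.9] 0.67 [ 0.5679 -0.0346  0.04  ]
scene block_a [300.8 193.3] 0.59 [0.5672 0.0249 0.04  ]
scene block_a [334.1 175.2] 0.52 [ 0.5732 -0.1495  0.04  ]
scene dog [200.7 258.8] 0.95 [0.5645 0.4107 0.    ]
scene glue_bottle [365.4 164.6] 0.71 [ 0.5973 -0.3712  0.    ]
scene board [304.9 205.8] 0.82 [0.5517 0.0239 0.    ]
```

View pics/top0.png

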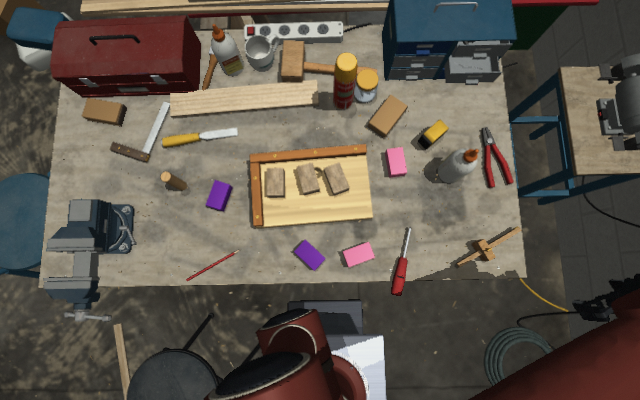

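View pics/scene0.png

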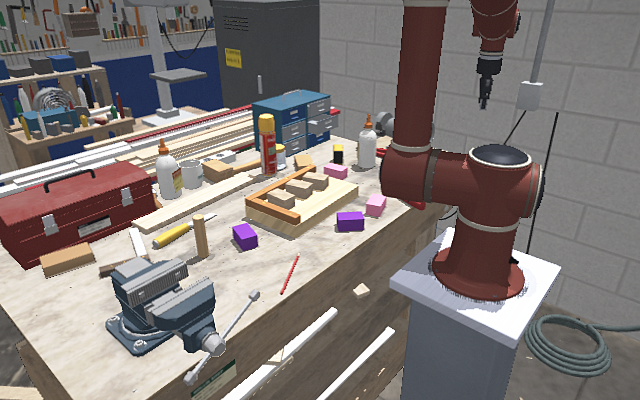

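The board (rows 147–226, columns 250–371) carries the three bare wooden blocks at about (275,182), (307,178) and (337,178). The purple (218,195), (310,255) and pink (397,160), (357,254) look-alikes lie off it. The dog is at (173,181), left of the board. The bottle meant is the one beside the board at (453,166); the one at (226,50) stands at the back. I confirm this in one crop.

Run:
```python
from h import *
np.set_printoptions(precision=4,suppress=True)
im=cv2.imread('pics/top0.png'); c=ctrl.calibration('top')
cv2.imwrite('pics/crop0.png',cv2.resize(im[135:235,235:385],None,fx=5.3,fy=5.3,interpolation=cv2.INTER_CUBIC))
w=ctrl.calibration('wrist'); o=ctrl.get_obs()
R=np.array(w['R']);cen=-R.T@np.array(w['t']);T=Ro.from_rotvec(o['tool_rot']).as_matrix()
print('cam in tool',T.T@(cen-o['tool_pos']),'\naxes cols x,y,z in tool\n',T.T@R.T, w['fx'],w['k1'])
print('tool axes',T)
```

```text
cam in tool [ 0.0703 -0.0002 -0.1438] 
axes cols x,y,z in tool
 [[ 0.0001 -0.9611 -0.276 ]
 [ 1.      0.0004 -0.001 ]
 [ 0.0011 -0.276   0.9611]] 275.7122928222283 -0.04562596397062908
tool axes [[ 0.9074  0.4204  0.    ]
 [ 0.4204 -0.9074 -0.0001]
 [-0.      0.0001 -1.    ]]
```

View pics/crop0.png

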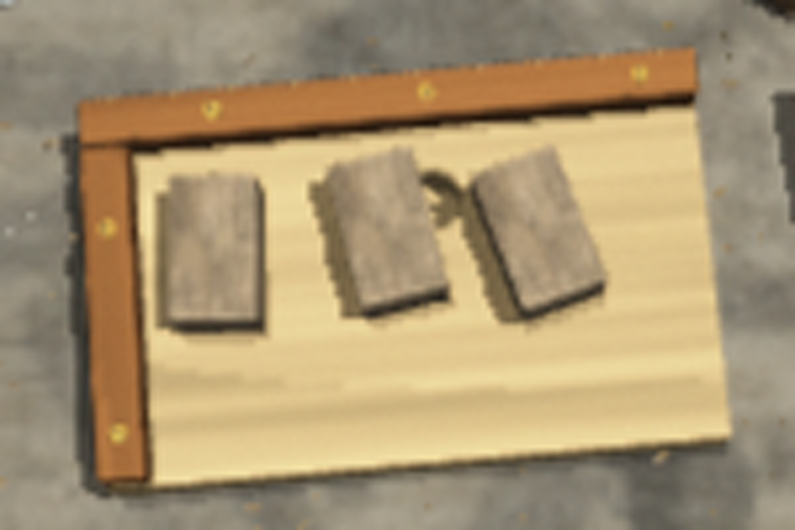

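The crop confirms three bare wooden blocks on the board: left one nearly square to it, the middle and right ones tilted, and the right-hand one beside the hole at crop (440,195). Board and block corners are sharp enough to fit poses.

```bash
cat >> h.py <<'E'
from scipy.optimize import least_squares
def fit(c,loc,px,z0,x0):
    """planar pose (x,y,yaw) of local points loc (z from world) matching pixels"""
    loc=np.array(loc,float); px=np.array(px,float)
    def W(p):
        C,S=np.cos(p[2]),np.sin(p[2]); return np.c_[p[0]+C*loc[:,0]-S*loc[:,1],p[1]+S*loc[:,0]+C*loc[:,1],loc[:,2]+z0]
    r=least_squares(lambda p:(proj(c,W(p))-px).ravel(),x0,loss='soft_l1')
    return r.x,np.abs(r.fun).max()
BL=[[-.0225,.0375,.038],[.0225,.0375,.038],[.0225,-.0375,.038],[-.0225,-.0375,.038]]
def w2b(B,p):
    d=np.array(p[:2])-B[:2]; C,S=np.cos(B[2]),np.sin(B[2]); return np.array([C*d[0]+S*d[1],-S*d[0]+C*d[1]])
def b2w(B,p):
    C,S=np.cos(B[2]),np.sin(B[2]); return np.array([B[0]+C*p[0]-S*p[1],B[1]+S*p[0]+C*p[1]])
E
python3 - <<'E'
from h import *
np.set_printoptions(precision=4,suppress=True)
c=ctrl.calibration('top')
f=lambda l:[((x-2.15)/5.3+235,(y-2.15)/5.3+135) for x,y in l]
B,e=fit(c,[[.1,.16,.066],[.1,-.16,.066],[-.1,.16,.066],[-.1,.135,.066],[-.1,-.16,.04],[.075,.135,.066]],f([(80,102),(696,49),(98,481),(150,478),(730,438),(132,147)]),0,[.545,.033,0])
print('board',B,e,'corner',b2w(B,[.075,.135]),'hole',b2w(B,[.0375,-.018]))
# blocks: local x=45 width; corner order in image TL,TR,BR,BL -> left=+y world, far=+x
loc=[[.0375,.0225,.038],[.0375,-.0225,.038],[-.0375,-.0225,.038],[-.0375,.0225,.038]]
for l in ([(170,175),(260,176),(264,320),(166,320)],[(328,167),(411,148),(447,288),(368,309)],[(472,184),(552,148),(605,283),(530,310)]):
    p,e=fit(c,loc,f(l),.04,[.55,.03,0]); print('block(len axis yaw)',p,e,'board',w2b(B,p),p[2]-B[2])
for n,q in (('dog',[172,171]),):
    pass
E
python3 -m handwheel '[[[4,-4,-3],[0,0,0]],[[9,-9,-3],[0,0,0]],[[13,-14,-3],[0,0,0]],[[17,-19,-3],[0,0,0]],[[21,-24,-3],[0,0,0]]]' -1
python3 -m handwheel '[[[1,-5,0],[0,0,-0.15]],[[2,-10,0],[0,0,-0.3]],[[3,-15,0],[0,0,-0.3]]]'
```

```text
board [0.5503 0.0239 0.0594] 1.013255935814783 corner [0.6171 0.1631] hole [0.5888 0.0082]
block(len axis yaw) [ 0.5578  0.1177 -0.0097] 0.8914679444985723 board [0.0131 0.0932] -0.069083984287477
block(len axis yaw) [0.5657 0.0308 0.2338] 0.9427563974005011 board [0.0158 0.0059] 0.17443498700023335
block(len axis yaw) [ 0.5618 -0.0449  0.368 ] 1.2023552365828039 board [ 0.0075 -0.0694] 0.30866021040757546
t: 1.32
tool_pos: [0.3492, -0.2729, 0.2615]
tool_rot: [3.068, 0.675, 0.001]
contact_force: [0.5, 0.4, -0.8]
opening: 0.0856
grip_force: 0.0
t: 1.7
tool_pos: [0.3126, -0.1246, 0.2614]
tool_rot: [2.932, 1.127, 0.001]
contact_force: [1.4, 1.0, 0.7]
opening: 0.0852
grip_force: 0.0
```

```bash
python3 -m handwheel '[[[6,-1,0],[0,0,-0.17]],[[12,-2,0],[0,0,-0.34]],[[18,-3,0],[0,0,-0.51]],[[24,-4,0],[0,0,-0.68]],[[30,-4.6,0],[0,0,-0.85]]]' >/dev/null
python3 -m handwheel '[[[3,5.5,0],[0,0,-0.04]],[[4,6,0],[0,0,-0.04]],[[4,6,0],[0,0,-0.04]]]'
python3 - <<'E'
from h import *
np.set_printoptions(precision=4,suppress=True)
o=ctrl.get_obs(); print(o['q'])
snap('wrist','w1'); print(ctrl.landmark_of('wrist','dog_hole'),ctrl.landmark_of('wrist','corner'))
E
```

```text
t: 2.7
tool_pos: [0.5644, 0.1502, 0.261]
tool_rot: [-2.16, -2.28, 0.002]
contact_force: [0.4, -0.8, -0.1]
opening: 0.0856
grip_force: 0.0
[ 0.1327 -0.0594  1.6754 -0.0002  1.5268  0.0789]
[{'position': [333.3, 271.4], 'score': 0.78}] [{'position': [365.3, 160.9], 'score': 0.83}, {'position': [332.7, 270.6], 'score': 0.59}]
```

View pics/w1.png

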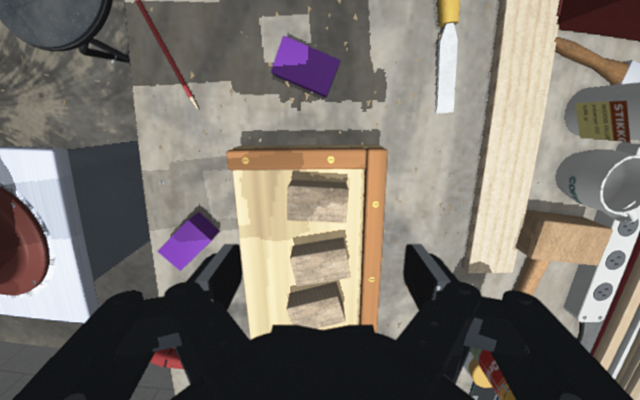

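The wrist view shows the board corner at (386,150), blocks at (318,198), (318,258) and (316,305), and the purple look-alikes off-board. I enlarge it for exact corners.

Run:
```python
import cv2
im=cv2.imread('pics/w1.png'); cv2.imwrite('pics/w1c.png',cv2.resize(im[142:337,215:400],None,fx=3,fy=3,interpolation=cv2.INTER_CUBIC))
```

```text
(no output)
```

View pics/w1c.png

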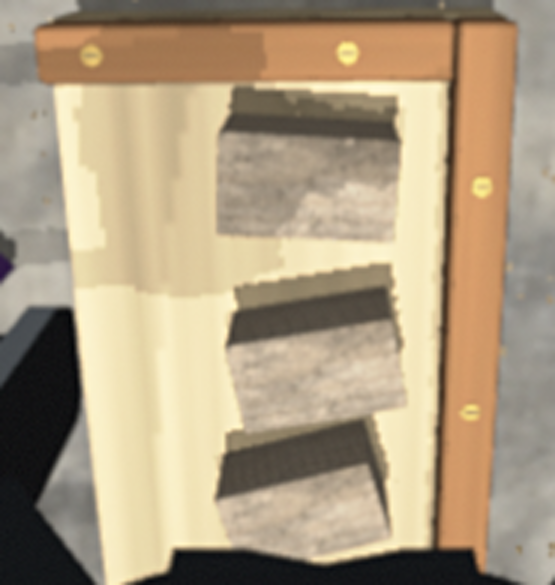

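Run:
```python
from h import *
np.set_printoptions(precision=4,suppress=True)
c=ctrl.calibration('wrist'); f=lambda l:[((x-1)/3+215,(y-1)/3+142) for x,y in l]
B,e=fit(c,[[.1,.16,.066],[-.1,.16,.066],[-.1,.135,.066],[.075,.135,.066]],f([(516,25),(37,29),(40,82),(450,78)]),0,[.55,.024,.06])
print('board',B,e,'hole',b2w(B,[.0375,-.018]),'pred hole px',proj(c,[*b2w(B,[.0375,-.018]),.04]))
B2=np.array([.5503,.0239,.0594]); Bm=(B+B2)/2; print('mean',Bm)
loc=[[.0375,.0225,.038],[-.0375,.0225,.038],[-.0375,-.0225,.038],[.0375,-.0225,.038]]
for l,n in (([(400,138),(220,131),(217,234),(393,241)],4),([(397,320),(228,347),(245,430),(405,405)],4),([(372,463),(217,500),(388,540)],3)):
    L=loc if n==4 else [loc[0],loc[1],loc[3]]
    p,e=fit(c,L,f(l),.04,[.55,.03,0.1]); print('block',p,e,'board',w2b(B,p),p[2]-B[2])
print(ctrl.get_obs()['tool_pos'],Ro.from_rotvec(ctrl.get_obs()['tool_rot']).as_matrix())
t=ctrl.calibration('top'); im=ctrl.get_image('top')
print([ (at(t,r['position'],0)[:2],r['score']) for r in ctrl.landmark_of('top','dog')])
print([ (r['position'],at(t,r['position'],.06)[:2],r['score']) for r in ctrl.look_for('top','dog')])
```

```text
board [0.552  0.0241 0.0578] 2.13369798240862 hole [0.5904 0.0083] pred hole px [[334.8337 268.1209]]
mean [0.5511 0.024  0.0586]
block [0.5595 0.1187 0.0084] 0.8126761393587003 board [0.013 0.094] -0.04934439098337102
block [0.5686 0.0307 0.2095] 1.2181917947966667 board [0.017  0.0056] 0.15175353411185064
block [ 0.5661 -0.0463  0.313 ] 1.7572250530893712 board [ 0.0101 -0.0711] 0.25524703655350317
[0.564  0.149  0.2622] [[-0.052   0.9986  0.0012]
 [ 0.9986  0.052  -0.    ]
 [-0.0001  0.0012 -1.    ]]
[]
[]
```

```bash
python3 -m handwheel '[[[-1.5,-0.4,5],[0,0,0.025]],[[-3.1,-0.7,10],[0,0,0.05]],[[-3.1,-0.7,15],[0,0,0.05]],[[-3.1,-0.7,19],[0,0,0.05]],[[-3.1,-0.7,20.5],[0,0,0.05]]]' -1
python3 -m handwheel '[[[0,0,0],[0,0,0]],[[0,0,0],[0,0,0]],[[0,0,0],[0,0,0]],[[0,0,0],[0,0,0]],[[0,0,0],[0,0,0]]]' 0 25
python3 - <<'E'
from h import *
snap('wrist','w2')
E
```

```text
t: 3.62
tool_pos: [0.5572, 0.1178, 0.0539]
tool_rot: [-2.217, -2.222, 0.005]
contact_force: [-0.8, -0.7, 1.0]
opening: 0.0855
grip_force: 0.0
t: 4.25
tool_pos: [0.5595, 0.1185, 0.0567]
tool_rot: [2.218, 2.225, 0.001]
contact_force: [0.4, 0.1, -1.5]
opening: 0.0744
grip_force: 32.7
```

View pics/w2.png

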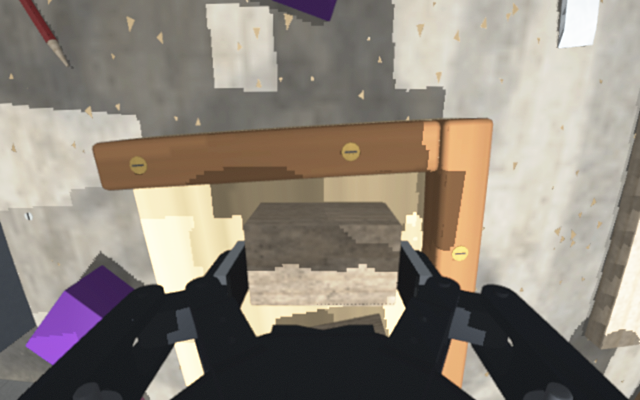

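```bash
python3 -m handwheel '[[[0.5,0.7,0],[0,0,-0.03]],[[1,1.4,0],[0,0,-0.056]],[[1.5,1.9,0],[0,0,-0.056]],[[1.5,1.9,0],[0,0,-0.056]]]'
python3 -m handwheel '[[[0.4,0,0],[0,0,0]],[[0.6,0,0],[0,0,0]],[[0.6,0,0],[0,0,0]]]'
```

```text
t: 4.8
tool_pos: [0.5764, 0.1336, 0.0556]
tool_rot: [-2.152, -2.284, 0.008]
contact_force: [-7.3, -1.7, 3.5]
opening: 0.0743
grip_force: 40.1
t: 5.18
tool_pos: [0.576, 0.1386, 0.0553]
tool_rot: [-2.153, -2.285, 0.01]
contact_force: [-6.4, -4.8, 2.2]
opening: 0.0743
grip_force: 38.7
```

```bash
python3 -m handwheel '[[[0.2,-0.2,0],[0,0,0]],[[0.2,-0.2,0],[0,0,0]],[[0.2,-0.2,0],[0,0,0]]]'
python3 -m handwheel '[[[0.2,0,0],[0,0,0]],[[0.2,0,0],[0,0,0]],[[0.2,0,0],[0,0,0]]]'
```

```text
t: 5.55
tool_pos: [0.5759, 0.1386, 0.0555]
tool_rot: [2.151, 2.284, -0.008]
contact_force: [1.6, -9.2, -1.6]
opening: 0.0742
grip_force: 32.7
t: 5.92
tool_pos: [0.5759, 0.1387, 0.0556]
tool_rot: [2.149, 2.283, -0.013]
contact_force: [-0.8, -16.8, -1.1]
opening: 0.0741
grip_force: 32.9
```

```bash
python3 -m handwheel '[[[-0.45,0,0],[0,0,0]],[[-0.45,0,0],[0,0,0]],[[-0.45,0,-3.5],[0,0,0]],[[-6,-0.8,-3.5],[0,0,-0.08]],[[-11.2,-1.5,-3.5],[0,0,-0.156]]]' -1
python3 -m handwheel '[[[0,0,0],[0,0,0]],[[0,0,2],[0,0,0]],[[0,0,3.3],[0,0,0]],[[0,0,3.3],[0,0,0]]]'
python3 -m handwheel '[[[0,0,0],[0,0,0]],[[0,0,0],[0,0,0]],[[0,0,0],[0,0,0]],[[0,0,0],[0,0,0]]]' 0
python3 - <<'E'
from h import *
snap('wrist','w3')
E
```

```text
t: 6.55
tool_pos: [0.5688, 0.0303, 0.0932]
tool_rot: [1.962, 2.449, 0.004]
contact_force: [-0.0, -0.3, 0.6]
opening: 0.085
grip_force: 0.0
t: 7.05
tool_pos: [0.5655, 0.0319, 0.0556]
tool_rot: [-1.966, -2.445, 0.004]
contact_force: [0.0, 0.5, -0.4]
opening: 0.0854
grip_force: 0.0
t: 7.55
tool_pos: [0.5674, 0.0307, 0.0585]
tool_rot: [1.97, 2.447, 0.0]
contact_force: [-0.1, 1.1, -0.5]
opening: 0.074
grip_force: 31.0
```

View pics/w3.png

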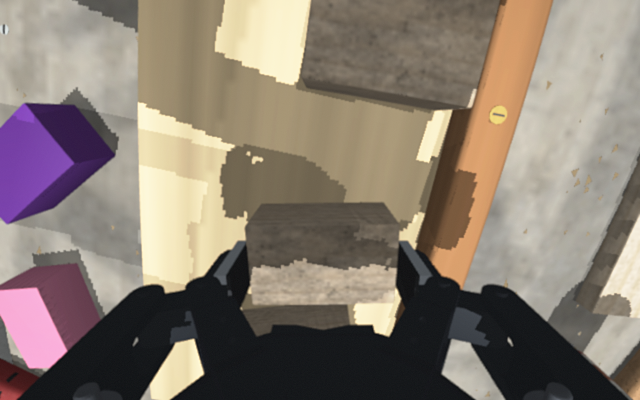

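```bash
python3 -m handwheel '[[[1.5,0.8,0],[0,0,0.04]],[[3,1.6,0],[0,0,0.08]],[[4.3,2.2,0],[0,0,0.12]],[[5.3,2.6,0],[0,0,0.156]],[[5.3,2.6,0],[0,0,0.156]]]'
python3 -m handwheel '[[[0,0.2,0],[0,0,0]],[[0,0.6,0],[0,0,0]],[[0,0.6,0],[0,0,0]],[[0,0.6,0],[0,0,0]]]'
```

```text
t: 8.22
tool_pos: [0.5814, 0.0885, 0.0583]
tool_rot: [2.153, 2.287, 0.0]
contact_force: [-0.3, -0.2, 0.1]
opening: 0.0744
grip_force: 31.1
t: 8.72
tool_pos: [0.5854, 0.0879, 0.0579]
tool_rot: [-2.153, -2.282, 0.007]
contact_force: [-7.5, -0.5, 4.4]
opening: 0.0741
grip_force: 31.6
```

```bash
python3 -m handwheel '[[[0.3,-0.1,0],[0,0,0]],[[0.6,-0.1,0],[0,0,0]],[[0.9,-0.1,0],[0,0,0]],[[0.9,-0.1,0],[0,0,0]],[[0.9,-0.1,0],[0,0,0]]]'
```

```text
t: 9.35
tool_pos: [0.585, 0.0949, 0.0579]
tool_rot: [2.155, 2.285, -0.008]
contact_force: [-5.5, -8.6, 1.8]
opening: 0.0739
grip_force: 31.2
```

```bash
python3 -m handwheel '[[[-0.3,0,0],[0,0,0]],[[-0.3,0,0],[0,0,0]],[[-0.3,0,-3.5],[0,0,0]],[[-5.5,-1,-3.5],[0,0,-0.1]],[[-11,-2.3,-3.5],[0,0,-0.2]]]' -1 >/dev/null
python3 -m handwheel '[[[-2.6,-1.2,0],[0,0,-0.08]],[[-2.9,-1.25,0],[0,0,-0.08]],[[-2.9,-1.25,1],[0,0,-0.08]],[[-2.9,-1.25,1],[0,0,-0.08]]]'
python3 - <<'E'
from h import *
np.set_printoptions(precision=4,suppress=True)
im,c=snap('wrist','w4')
print([(r['position'],at(c,r['position'],.04)[:2],r['score']) for r in ctrl.landmark_of('wrist','block_a')])
E
```

```text
t: 10.48
tool_pos: [0.564, -0.0437, 0.0818]
tool_rot: [-1.812, -2.563, 0.001]
contact_force: [0.7, 0.4, -0.5]
opening: 0.0852
grip_force: 0.0
[([428.3, 33.1], array([0.5845, 0.0936]), 0.78), ([107.3, 31.4], array([0.3956, 0.0302]), 0.73), ([322.9, 222.6], array([ 0.5649, -0.0441]), 0.68), ([85.4, 187.5], array([ 0.3949, -0.0765]), 0.67)]
```

```bash
python3 -m handwheel '[[[0,0,1],[0,0,0]],[[0,0,2.3],[0,0,0]],[[0,0,2.4],[0,0,0]]]'
python3 -m handwheel '[[[0,0,0],[0,0,0]],[[0,0,0],[0,0,0]],[[0,0,0],[0,0,0]],[[0,0,0],[0,0,0]]]' 0
```

```text
t: 10.95
tool_pos: [0.5633, -0.0447, 0.0572]
tool_rot: [-1.813, -2.562, 0.002]
contact_force: [-0.0, -0.9, 0.1]
opening: 0.0853
grip_force: 0.0
t: 11.45
tool_pos: [0.5647, -0.0451, 0.0594]
tool_rot: [1.815, 2.564, 0.0]
contact_force: [0.3, -0.5, -1.1]
opening: 0.0743
grip_force: 31.4
```

```bash
python3 -m handwheel '[[[2,1.2,0],[0,0,0.07]],[[4,2.4,0],[0,0,0.14]],[[6,3.6,0],[0,0,0.21]],[[7.5,4.7,0],[0,0,0.28]],[[7.5,4.7,0],[0,0,0.28]]]'
python3 -m handwheel '[[[0,0.3,0],[0,0,0]],[[0,0.6,0],[0,0,0]],[[0,0.6,0],[0,0,0]],[[0,0.6,0],[0,0,0]]]'
python3 -m handwheel '[[[0.3,-0.2,0],[0,0,0]],[[0.6,-0.2,0],[0,0,0]],[[0.9,-0.2,0],[0,0,0]],[[0.9,-0.2,0],[0,0,0]],[[0.9,-0.2,0],[0,0,0]]]'
```

```text
t: 12.08
tool_pos: [0.5842, 0.0421, 0.0594]
tool_rot: [2.152, 2.289, 0.0]
contact_force: [-0.3, 0.0, -1.0]
opening: 0.0741
grip_force: 31.4
t: 12.58
tool_pos: [0.5885, 0.0409, 0.0589]
tool_rot: [-2.153, -2.284, 0.005]
contact_force: [-5.7, -1.6, 2.8]
opening: 0.0744
grip_force: 31.7
t: 13.2
tool_pos: [0.5878, 0.0501, 0.0595]
tool_rot: [2.154, 2.286, -0.0]
contact_force: [0.0, -3.8, 0.2]
opening: 0.0741
grip_force: 31.4
```

```bash
python3 -m handwheel '[[[0.2,0,0],[0,0,0]],[[0.4,0,0],[0,0,0]],[[0.4,0,0],[0,0,0]],[[0.4,0,0],[0,0,0]]]'
python3 -m handwheel '[[[0.4,0.2,0],[0,0,0]],[[0.4,0.4,0],[0,0,0]],[[0.4,0.4,0],[0,0,0]]]'
```

```text
t: 13.7
tool_pos: [0.5878, 0.0502, 0.0598]
tool_rot: [2.15, 2.282, -0.009]
contact_force: [-1.1, -15.7, 0.8]
opening: 0.0743
grip_force: 31.6
t: 14.08
tool_pos: [0.588, 0.0503, 0.0596]
tool_rot: [2.149, 2.285, -0.03]
contact_force: [-14.8, -30.1, 11.6]
opening: 0.0741
grip_force: 32.6
```

```bash
python3 -m handwheel '[[[-0.5,-0.3,0],[0,0,0]],[[-0.5,-0.3,0],[0,0,0]]]'
python3 -m handwheel '[[[0,0,0],[0,0,0]],[[0,0,0],[0,0,0]],[[0,0,-4],[0,0,0]],[[4.2,-3.7,-4],[0,0,0]]]' -1
python3 -m handwheel '[[[4.2,-3.7,0],[0,0,0]],[[4.2,-3.7,0],[0,0,0]],[[4.2,-3.7,0],[0,0,0]],[[4.2,-3.7,2.5],[0,0,0]],[[4.2,-3.7,4.5],[0,0,0]]]' 1
python3 - <<'E'
from h import *
np.set_printoptions(precision=4,suppress=True)
im,c=snap('wrist','w5')
print([(r['position'],at(c,r['position'],.04)[:2],r['score']) for r in ctrl.landmark_of('wrist','block_a')])
E
```

```text
t: 14.32
tool_pos: [0.5879, 0.0502, 0.0595]
tool_rot: [2.153, 2.284, -0.008]
contact_force: [-2.7, -13.0, 2.1]
opening: 0.0742
grip_force: 31.7
t: 14.82
tool_pos: [0.5534, 0.0931, 0.1042]
tool_rot: [2.154, 2.278, 0.012]
contact_force: [0.6, 0.7, 0.2]
opening: 0.0857
grip_force: 0.0
t: 15.45
tool_pos: [0.5108, 0.1325, 0.0541]
tool_rot: [2.156, 2.284, 0.001]
contact_force: [0.1, -0.3, 0.2]
opening: 0.0002
grip_force: 0.0
[([151.6, 314.1], array([0.3948, 0.0693]), 0.79)]
```

```bash
python3 -m handwheel '[[[0,0.8,0],[0,0,0]],[[0,1.2,0],[0,0,0]],[[0,1.6,0],[0,0,0]],[[0,2,0],[0,0,0]],[[0,2,0],[0,0,0]]]'
python3 -m handwheel '[[[0,0.2,0],[0,0,0]],[[0,0.4,0],[0,0,0]],[[0,0.4,0],[0,0,0]]]'
```

```text
t: 16.18
tool_pos: [0.5299, 0.1343, 0.0545]
tool_rot: [2.155, 2.286, 0.001]
contact_force: [0.5, -0.0, 0.5]
opening: 0.0001
grip_force: 0.0
t: 16.55
tool_pos: [0.5314, 0.1344, 0.0542]
tool_rot: [-2.152, -2.283, 0.007]
contact_force: [-8.8, -0.4, 6.5]
opening: 0.0002
grip_force: 4.6
```

```bash
python3 -m handwheel '[[[0,0.4,0],[0,0,0]],[[0,0.4,0],[0,0,0]],[[0,0.4,0],[0,0,0]]]'
python3 -m handwheel '[[[-0.5,-2,0],[0,0,0]],[[-4.5,-2.2,0],[0,0,0]],[[-4.5,0,0],[0,0,0]],[[-4.5,0.2,0],[0,0,0]],[[-4.5,0.2,0],[0,0,0]]]'
```

```text
t: 16.92
tool_pos: [0.5315, 0.1344, 0.0542]
tool_rot: [-2.147, -2.279, 0.02]
contact_force: [-24.5, -4.0, 19.9]
opening: -0.0
grip_force: 12.8
t: 17.55
tool_pos: [0.5341, 0.0879, 0.0522]
tool_rot: [-2.145, -2.277, 0.03]
contact_force: [-26.3, -8.8, 16.6]
opening: -0.0002
grip_force: 14.0
```

```bash
python3 -m handwheel '[[[-0.5,-2,0],[0,0,0]],[[-4.5,-2.2,0],[0,0,0]],[[-4.5,-0.4,0],[0,0,0]],[[-4.5,0,0],[0,0,0]],[[-4.5,0,0],[0,0,0]]]'
python3 -m handwheel '[[[0,-2,0],[0,0,0]],[[-4,-2.5,0],[0,0,0]],[[-7.5,-1,0],[0,0,0]],[[-7.5,3,0],[0,0,0]],[[-7.5,4.6,0],[0,0,0]]]'
```

```text
t: 18.18
tool_pos: [0.537, 0.0429, 0.0531]
tool_rot: [-2.145, -2.277, 0.03]
contact_force: [-30.6, -9.3, 21.1]
opening: -0.0003
grip_force: 15.6
t: 18.8
tool_pos: [0.5971, -0.0279, 0.0548]
tool_rot: [2.155, 2.284, 0.002]
contact_force: [0.1, -0.6, 0.4]
opening: 0.0005
grip_force: 0.0
```

```bash
python3 -m handwheel '[[[2,-0.5,0],[0,0,0]],[[3.6,-0.5,0],[0,0,0]],[[4.2,-0.5,0],[0,0,0]],[[4.6,-0.5,0],[0,0,0]],[[4.6,-0.5,0],[0,0,0]]]'
python3 -m handwheel '[[[0.3,0,0],[0,0,0]],[[0.5,0,0],[0,0,0]],[[0.5,0,0],[0,0,0]],[[0.5,0,0],[0,0,0]]]'
```

```text
t: 19.42
tool_pos: [0.5867, 0.0163, 0.0542]
tool_rot: [2.152, 2.285, -0.007]
contact_force: [-1.9, -7.8, -0.4]
opening: 0.0002
grip_force: 4.1
t: 19.92
tool_pos: [0.5867, 0.0164, 0.0545]
tool_rot: [2.148, 2.28, -0.017]
contact_force: [-1.1, -23.7, -0.4]
opening: -0.0001
grip_force: 11.9
```

```bash
python3 -m handwheel '[[[-0.5,0,0],[0,0,0]],[[-2,0,0],[0,0,0]],[[-2,0,-6],[0,0,0]],[[2,-1,-11],[0,0,0]],[[5,-1.5,-16],[0,0,0]]]' -1 >/dev/null
python3 -m handwheel '[[[4,0,-3.5],[0,0,0]],[[7.5,0,-4.5],[0,0,0]],[[7.5,0,-4.5],[0,0,0]]]'
python3 - <<'E'
from h import *
np.set_printoptions(precision=4,suppress=True)
im,c=snap('wrist','w6')
for q in ('block_a','dog_hole','corner'):
    print(q,[(r['position'],at(c,r['position'],.04)[:2],round(r['score'],2)) for r in ctrl.landmark_of('wrist',q)])
x0,y0=215,142
crop=im[142:337,215:400]; cv2.imwrite('pics/w6c.png',cv2.resize(crop,None,fx=3,fy=3,interpolation=cv2.INTER_CUBIC))
t=ctrl.calibration('top');ctrl.get_image('top')
print([(at(t,r['position'],0)[:2],r['score']) for r in ctrl.landmark_of('top','dog')])
s=ctrl.calibration('scene');ctrl.get_image('scene')
print([(at(s,r['position'],0)[:2],r['score']) for r in ctrl.landmark_of('scene','dog')])
E
```

```text
t: 20.92
tool_pos: [0.5649, 0.1492, 0.261]
tool_rot: [2.15, 2.289, 0.004]
contact_force: [0.4, -0.8, 0.4]
opening: 0.0853
grip_force: 0.0
block_a [([332.8, 183.5], array([0.5797, 0.1367]), 0.96), ([334.9, 244.6], array([0.5892, 0.047 ]), 0.95), ([306.3, 70.3], array([0.5374, 0.2761]), 0.93), ([330.7, 213.1], array([0.5798, 0.0945]), 0.86), ([195.2, 231.9], array([0.3879, 0.054 ]), 0.72)]
dog_hole [([329.9, 270.5], array([0.585 , 0.0045]), 0.81)]
corner [([363.8, 162.8], array([0.6187, 0.1673]), 0.84)]
[]
[(array([0.5772, 0.4057]), 0.74)]
```

View pics/w6c.png

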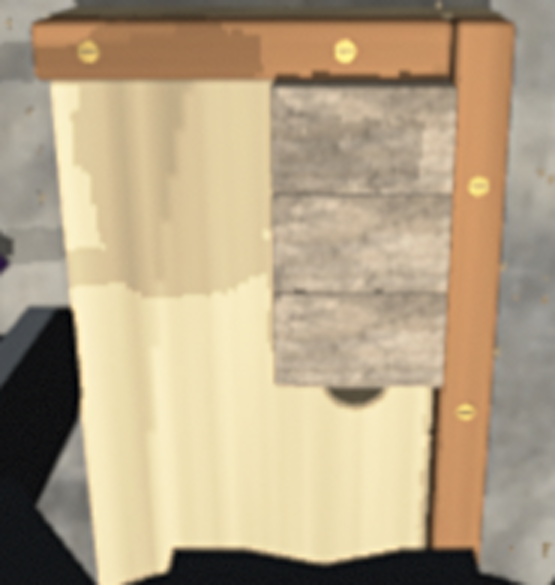

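The three blocks now form one tight row: joints at crop rows 193 and 292, far ends on the fence at column ~450, left side on the stop at row 82. The hole peeps out at (355,395), right behind the row. Next is the dog.

```bash
python3 -m handwheel '[[[5.5,0.4,0],[0,0,0]],[[11,0.8,0],[0,0,0]],[[15,1.2,0],[0,0,0]],[[15,1.2,0],[0,0,0]]]'
python3 - <<'E'
from h import *
np.set_printoptions(precision=4,suppress=True)
c6=None
im,c=snap('wrist','w7')
print('origin',[(r['position'],at(c,r['position'],0)[:2],round(r['score'],2)) for r in ctrl.landmark_of('wrist','dog')])
print('mid',[(r['position'],at(c,r['position'],.06)[:2],round(r['score'],2)) for r in ctrl.look_for('wrist','dog')])
E
```

```text
t: 21.82
tool_pos: [0.5676, 0.2996, 0.2587]
tool_rot: [-2.151, -2.289, 0.001]
contact_force: [-0.3, -0.4, 0.2]
opening: 0.0856
grip_force: 0.0
origin [([326.6, 100.8], array([0.5678, 0.3947]), 0.76)]
mid [([331.1, 93.4], array([0.5719, 0.3994]), 0.86)]
```

View pics/w7.png

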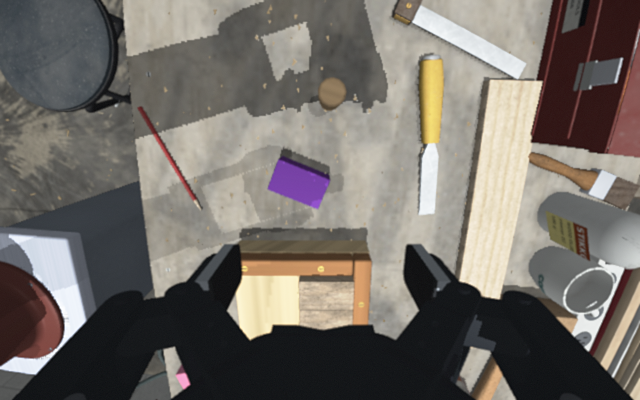

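The dog's round top shows at about (332,93), clear of its neighbours, and the purple block (300,178) lies aside. I refine its position from the silhouette.

Run:
```python
from h import *
np.set_printoptions(precision=4,suppress=True)
im=cv2.imread('pics/w7.png'); c=ctrl.calibration('wrist')
hsv=cv2.cvtColor(im,cv2.COLOR_BGR2HSV); m=(hsv[...,1]>65).astype(np.uint8)
m[:, :300]=0; m[:,365:]=0; m[:65]=0; m[125:]=0
n,l,st,ce=cv2.connectedComponentsWithStats(m); k=1+st[1:,4].argmax(); print(st[k],ce[k])
a=np.linspace(0,2*np.pi,40); ring=np.c_[np.cos(a),np.sin(a)]*.014
def hull(p): 
    P=np.vstack([np.c_[ring+p,np.full(40,z)] for z in (0,.12)]); return proj(c,P)
def res(p):
    h=hull(p); h=cv2.convexHull(h.astype(np.float32)); M=cv2.moments(h); 
    return np.array([M['m10']/M['m00'],M['m01']/M['m00']])-ce[k]
from scipy.optimize import fsolve
p=fsolve(res,[.57,.4]); h=hull(p); print(p,h.min(0),h.max(0), at(c,(332.5,92.5),.12))
print(ctrl.get_obs()['tool_pos'])
```

```text
[318  78  28  33 700] [331.2457  92.97  ]
[0.5715 0.3943] [317.249  76.21 ] [346.1824 110.7243] [0.5723 0.3936 0.12  ]
[0.568  0.2968 0.259 ]
```

```bash
python3 -m handwheel '[[[5,0.5,0],[0,0,0]],[[9.7,0.95,0],[0,0,0]],[[9.7,0.95,0],[0,0,0]],[[9.7,0.95,6],[0,0,0]],[[9.7,0.95,12],[0,0,0]]]'
python3 -m handwheel '[[[0,0,3],[0,0,0]],[[0,0,5.9],[0,0,0]],[[0,0,5.9],[0,0,0]],[[0,0,5.9],[0,0,0]]]'
python3 -m handwheel '[[[0,0,0],[0,0,0]],[[0,0,0],[0,0,0]],[[0,0,0],[0,0,0]],[[0,0,0],[0,0,0]],[[0,0,0],[0,0,0]]]' 1 40
python3 - <<'E'
from h import *
im,c=snap('wrist','w8')
cv2.imwrite('pics/w8c.png',cv2.resize(im[180:330,200:440],None,fx=3,fy=3))
E
```

```text
t: 22.6
tool_pos: [0.5731, 0.3935, 0.1396]
tool_rot: [2.156, 2.283, 0.004]
contact_force: [-0.0, -0.1, -0.2]
opening: 0.0854
grip_force: 0.0
t: 23.1
tool_pos: [0.5728, 0.3945, 0.082]
tool_rot: [2.156, 2.284, 0.003]
contact_force: [0.8, 0.6, 1.2]
opening: 0.0855
grip_force: 0.0
t: 23.72
tool_pos: [0.5718, 0.3954, 0.081]
tool_rot: [-2.155, -2.286, -0.001]
contact_force: [-2.0, 0.1, 4.5]
opening: 0.0268
grip_force: 39.6
```

```bash
python3 -m handwheel '[[[0,0,-4],[0,0,0]],[[0,0,-8],[0,0,0]],[[-5,0,-11],[0,0,0]],[[-11,-0.1,-11],[0,0,0]],[[-17,-0.2,-11],[0,0,0]]]'
python3 -m handwheel '[[[-6,-0.1,0],[0,0,0]],[[-12,-0.2,0],[0,0,0]],[[-17.5,-0.25,0],[0,0,0]],[[-21.5,-0.3,0],[0,0,0]],[[-21.5,-0.3,0],[0,0,0]]]'
python3 -m handwheel '[[[0,0,2],[0,0,0]],[[0,0,5],[0,0,0]],[[0,0,5],[0,0,0]],[[0,0,5],[0,0,0]]]'
python3 - <<'E'
from h import *
for i in range(3): print(ctrl.get_obs()['tool_pos']); ctrl.get_image('top')
E
```

```text
t: 24.4
tool_pos: [0.5798, 0.2238, 0.1903]
tool_rot: [2.153, 2.286, 0.001]
contact_force: [0.1, 0.0, -0.9]
opening: 0.0273
grip_force: 39.6
t: 25.02
tool_pos: [0.5892, 0.008, 0.1896]
tool_rot: [-2.16, -2.281, 0.001]
contact_force: [-0.7, 0.2, -1.0]
opening: 0.0272
grip_force: 39.6
t: 25.52
tool_pos: [0.5894, 0.0115, 0.1402]
tool_rot: [-2.153, -2.287, 0.0]
contact_force: [-0.7, 0.1, -0.8]
opening: 0.0267
grip_force: 39.6
[0.58937479 0.01154836 0.14016747]
[0.58997708 0.0113115  0.14112378]
[0.5902263  0.01107044 0.14158611]
```

```bash
python3 -m handwheel '[[[-0.1,0,1],[0,0,0]],[[-0.1,0,1.8],[0,0,0]],[[-0.1,0,2.3],[0,0,0]],[[-0.1,0,2.6],[0,0,0]],[[-0.1,0,2.6],[0,0,0]]]'
```

```text
t: 26.3
tool_pos: [0.5897, 0.0094, 0.1141]
tool_rot: [2.155, 2.286, 0.0]
contact_force: [1.7, -0.8, -1.7]
opening: 0.0272
grip_force: 39.4
```

```bash
python3 -m handwheel '[[[0,0,0.7],[0,0,0]],[[0,0,1.4],[0,0,0]],[[0,0,2],[0,0,0]],[[0,0,2.4],[0,0,0]],[[0,0,2.4],[0,0,0]]]'
```

```text
t: 26.92
tool_pos: [0.5898, 0.0094, 0.091]
tool_rot: [2.155, 2.286, 0.0]
contact_force: [0.3, -0.6, 2.8]
opening: 0.0268
grip_force: 40.0
```

Bottom height (TCP 0.091) reached with a light upward force. A slight press confirms the bottom, then release and retreat.

```bash
python3 -m handwheel '[[[0,0,0.3],[0,0,0]],[[0,0,0.3],[0,0,0]],[[0,0,0.3],[0,0,0]]]'
python3 -m handwheel '[[[0,0,-0.2],[0,0,0]],[[0,0,-0.2],[0,0,0]],[[0,0,-0.2],[0,0,0]],[[0,0,-0.2],[0,0,0]]]' -1
python3 -m handwheel '[[[0,0,-4],[0,0,0]],[[0,0,-9],[0,0,0]],[[4,0,-14],[0,0,0]],[[10,0,-16],[0,0,0]],[[14,0,-17],[0,0,0]]]'
python3 -m handwheel '[[[0,-1,0],[0,0,0]],[[0,-1,0],[0,0,0]]]'
python3 - <<'E'
from h import *
np.set_printoptions(precision=4,suppress=True)
im,c=snap('wrist','w9')
a=cv2.resize(im[142:337,215:400],None,fx=2.1,fy=2.1,interpolation=cv2.INTER_CUBIC)
t=ctrl.get_image('top'); s=ctrl.get_image('scene')
b=cv2.resize(t[120:230,240:480],(390,179)); d=cv2.resize(s[140:250,235:400],(390,260))
o=np.zeros((450,790,3),np.uint8); o[:a.shape[0],:a.shape[1]]=a; o[:179,395:785]=b; o[185:445,395:785]=d
cv2.imwrite('pics/fin.png',o)
ct=ctrl.calibration('top')
print([(r['position'],at(ct,r['position'],0)[:2]) for r in ctrl.landmark_of('top','glue_bottle')],ctrl.get_obs()['tool_pos'])
# expected dog top pixel in wrist view if seated
for z in (.13,.04): print(proj(c,[.5897,.009,z]))
E
```

```text
t: 27.3
tool_pos: [0.5903, 0.0094, 0.0909]
tool_rot: [2.154, 2.286, 0.0]
contact_force: [-5.9, -1.3, 16.0]
opening: 0.0269
grip_force: 42.2
t: 27.8
tool_pos: [0.589, 0.0097, 0.0887]
tool_rot: [-2.154, -2.285, 0.001]
contact_force: [-0.5, -0.1, -0.5]
opening: 0.0854
grip_force: 0.0
t: 28.42
tool_pos: [0.5816, 0.1512, 0.2616]
tool_rot: [2.153, 2.285, 0.004]
contact_force: [0.3, -0.5, -0.3]
opening: 0.0852
grip_force: 0.0
t: 28.68
tool_pos: [0.5705, 0.1483, 0.2586]
tool_rot: [-2.154, -2.286, 0.002]
contact_force: [0.5, 0.1, 0.3]
opening: 0.0853
grip_force: 0.0
[([452.7, 178.1], array([ 0.5724, -0.3789]))] [0.5712 0.1475 0.2585]
[[331.6535 307.7008]]
[[329.7486 268.0966]]
```

View pics/fin.png

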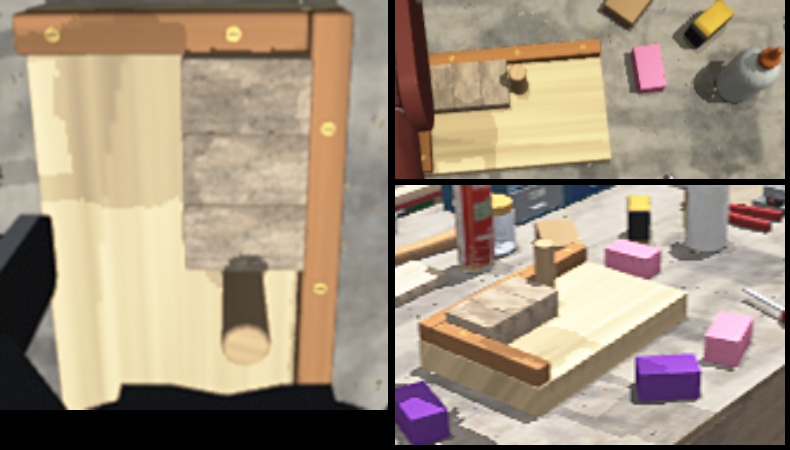

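The row is still tight in the corner. The dog stands upright at the end of the row, with its top at panel (247,344) against (245,348) predicted for a fully seated dog. The bottle stands where it was.

```bash
python3 -c "
from station import ctrl
print(ctrl.finish_job())"
```

```text
the job is handed in; nothing more can be done
None
```

I handed the job in at about 29 s of the 72 s: the three blocks are in a tight row against the fence and end stop, the dog is seated to the bottom of its hole, and the glue bottle was not touched; the handover call returned no verdict.

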